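# Line up the extract sample vials by height

## Robot

A 6-joint arm with a two-finger parallel gripper is mounted at the origin on the work surface. World frame = base frame: x ahead of the robot, y to its left, z up, the work surface at z = 0. Lengths are in m, angles in degrees, forces in N, time in s.
With the tool pointing down it reaches from about 0.3 to 0.775 m from the base axis. Payload 14.6 kg.
Tool frame: the origin (TCP) lies at the centre of the arm's flange, where the gripper is bolted on; the fingertips stand env.tip_reach ahead of it and the grasp point (between the pads) lies 155 mm ahead of it (env.tip_reach is the distance from the TCP to the fingertips, in m); z points along the fingers, y is the direction in which the jaws open and shut (so a half turn about z gives the same grasp; the last joint's range is limited). The gripper opens to 85 mm and grips with 20 to 120 N. Pads are 22 mm wide; open, the fingers measure 114 mm over their backs; the gripper's body (76 mm by 85 mm) begins 54 mm behind the grasp point. The pads swing forward as they close: fully open they stand 13 mm farther back than shut.
Start: joints at [-74.003, 17.183, 87.147, -0, 75.671, -3.816], TCP at [0.186, -0.517, 0.405] pointing down, gripper open.
Joint ranges: [-173.82, 173.82], [-45.26, 126.66], [13.44, 144.39], [-59.66, 239.66], [0, 175.72], [-146.38, 146.38]. Speed limits (degrees/s): [127.2, 127.2, 147.25, 180, 180, 180].

## Interface

Orientations are given as [roll, pitch, yaw] about the fixed x, y, z axes, in that order (R = Rz(yaw) Ry(pitch) Rx(roll)).
In Python, from bench import sensors, cams, workorder, spotter, env gives the robot as it stands.
- The arm moves only by the tool jog_arm, never from a script. Its argument "moves" is one flat list of numbers, 6 for each row, row after row: the shift along the world's x, y, z in units of 10 cm (1.0 is 10 cm), then the turn, a rotation vector about the world's x, y, z in units of 120 degrees (1.0 is 120 degrees). In form: [x, y, z, ax, ay, az, x, y, z, ax, ay, az, ...]. A call has 1 to 5 rows; each row is the pose to reach, as a shift and turn from the pose measured when the call began; what a row does not reach only later rows make up. A row lasts 1/8 s, in which the tool goes at most 62.5 mm and 10.7 degrees, less where a joint would pass 70% of its speed; a pose out of reach is approached as far as the arm can. A call with a number of a shift or a turn outside -1 to 1 is refused whole. A call with a gripper value outside its range is refused whole. "fingers" is the gripper's target within -1 to 1 (fully open at 1, half-way at 0, shut at -1), set as the call begins (left out, the last holds). The fingers move at their own pace and stop on an object; "newtons" is the grip in N (left out, the last holds). Time passes only in rows, so rows that repeat a pose let the fingers close. It gives the time, the measured TCP pose, the force and the opening at its end, in the units of the state.
- sensors.read_state(): the state, without advancing time (a new reading comes with each control period).
- cams.get_image(name): name is "scene" or "top" or "wrist"; returns the picture (400x640x3 uint8, red, green, blue); there is no depth.
- cams.camera_params(name): a dict with "camera_matrix" (3x3 intrinsics, pixels), "world_from_camera" (4x4, takes a point from camera to world coordinates). Camera axes: x right, y up, looking along -z (the intrinsics and any distortion apply to the point x, -y, -z); pixel columns grow to the right and rows downward; lengths in m; the calibration is good to about 2 mm. A picture is of the moment at which its call begins: read the wrist's pose just before it. camera_params takes no time and is no camera call; for the wrist camera it gives the pose at the moment of the call.
- workorder.job_done(): hands the job in, once; it reports no verdict.
Trained networks look in the newest picture that a camera, given by its name, has taken for a name from the list of things; names that differ only in an ending like _2 or _b are one class to them, and where a whole thing is asked for, a point or a joint stands for the part that bears it (a point fixed in the world has none). Each returns a list of dicts, best first, with "score" (0 to 1); they miss things now and then, are a little off and sometimes report something else, mostly with a low value. They report only what shows in the picture. A call takes as long as a camera call. They do not tell look-alikes from the thing itself.
- spotter.cut_out(camera, label): "region" (400x640 bool, what is visible of it).
- spotter.spot_point(camera, label): "xyz" ([x, y, z] in m, in world coordinates, good to about 4 mm: a listed point, or the origin of a listed thing).
The state is a dict: "t": time; "qpos": joint angles; "joint_vel": joint speeds; "joint_torque": joint torques, N m; "ee_pos": TCP position; "ee_rot": TCP orientation; "contact_force": force on the tool from outside, world axes, zero at the start; "wrist_torque": the same for the moment, N m; "opening": finger opening in m.
Only numpy, scipy, OpenCV 4.12 (cv2) and the standard library are available. Lean on these libraries where they do the work, as an engineer would, in place of code of your own. Each camera call takes 0.05 s, during which the arm holds its last target.

## Task

Line up the four amber sample vials by height on the inspection board, one standing in the middle of each white mark: the shortest on the mark next to the green end stop, then each taller one in turn, the tallest at the far end. The tallest is still in the heater's well, so draw it straight up. Keep every vial upright all the time, and leave all four standing on their marks.

Things in the scene. Friction and masses are not known exactly. Their poses are not given: they have to be found in the camera images.
- vial_short_mid (a point): Sealed amber sample vial with a white cap and a paper band: an upright cylinder 28 mm in diameter (cap included) and 50 mm tall. The point is its centre, half-way up, 25 mm above its foot; z runs up the vial. It stands free on the table.
- vial_medium_mid (a point): Sealed amber sample vial with a yellow cap and a paper band: an upright cylinder 28 mm in diameter (cap included) and 70 mm tall. The point is its centre, half-way up, 35 mm above its foot; z runs up the vial. It stands free on the table.
- vial_long_mid (a point): Sealed amber sample vial with a blue cap and a paper band: an upright cylinder 28 mm in diameter (cap included) and 90 mm tall. The point is its centre, half-way up, 45 mm above its foot; z runs up the vial. It stands free on the table.
- vial_tallest_mid (a point): Sealed amber sample vial with a red cap and a paper band: an upright cylinder 28 mm in diameter (cap included) and 115 mm tall. The point is its centre, half-way up, 57.5 mm above its foot; z runs up the vial. At the start it stands in the heater's deep snug well, its foot 10 mm above the table, 70 mm of it inside and the top 45 mm sticking out; it must be drawn straight up by more than 70 mm to come free.
- mark1: White disc with a black rim, 48 mm in diameter, 3 mm thick, fixed on the dark wooden inspection board, at the board's left (+y) end of a straight row of four spaced 72 mm apart. Origin: centre of its underside, which is the board's top, 18 mm above the table; its upper face is 3 mm higher. z is up, y runs along the row.
- mark2: White disc with a black rim, 48 mm in diameter, 3 mm thick, fixed on the dark wooden inspection board, second from the left of a straight row of four spaced 72 mm apart. Origin: centre of its underside, which is the board's top, 18 mm above the table; its upper face is 3 mm higher. z is up, y runs along the row.
- mark3: White disc with a black rim, 48 mm in diameter, 3 mm thick, fixed on the dark wooden inspection board, third from the left of a straight row of four spaced 72 mm apart. Origin: centre of its underside, which is the board's top, 18 mm above the table; its upper face is 3 mm higher. z is up, y runs along the row.
- mark4: White disc with a black rim, 48 mm in diameter, 3 mm thick, fixed on the dark wooden inspection board, at the board's right (-y) end of a straight row of four spaced 72 mm apart. Origin: centre of its underside, which is the board's top, 18 mm above the table; its upper face is 3 mm higher. z is up, y runs along the row.
- green_stop: Green end stop, a block 60 mm across the board, 20 mm along it and 22 mm high, fixed on the board 54 mm beyond the first or the last mark; it may be at either end (a like stop of pale wood is at the other). It shows where the row begins. Origin: centre of its underside, on the board's top; y runs along the row.
- heater: Fixed dry block heater, 84 x 84 mm and 80 mm high, aluminium with blue sides, one vertical round well of 29.5 mm bore in the middle of its top, 70 mm deep, holding the tallest vial. Origin: centre of its underside on the table, on the well's axis; z up.
Not all that is in view belongs to the job. What is shaped like the part that bears vial_short_mid but purple is not meant.

How it is judged (in metres and radians):
At the end, for the whole second after the job is handed in: Counting from the mark next to the green stop, the 50, 70, 90 and 115 mm vials stand on the first to the fourth mark, each axis within 12 mm of its mark's centre, upright within 0.1 rad, foot on the mark's face (within 4 mm in height), at rest (under 0.02 m/s) (((horizontal distance between green_stop and mark1 below 0.1 m and horizontal distance between vial_short_mid and mark1 below 0.012 m and z of vial_short_mid in the frame of mark1 between 0.024 and 0.032 m and horizontal distance between vial_medium_mid and mark2 below 0.012 m and z of vial_medium_mid in the frame of mark2 between 0.034 and 0.042 m and horizontal distance between vial_long_mid and mark3 below 0.012 m and z of vial_long_mid in the frame of mark3 between 0.044 and 0.052 m and horizontal distance between vial_tallest_mid and mark4 below 0.012 m and z of vial_tallest_mid in the frame of mark4 between 0.0565 and 0.0645 m) or (horizontal distance between green_stop and mark4 below 0.1 m and horizontal distance between vial_short_mid and mark4 below 0.012 m and z of vial_short_mid in the frame of mark4 between 0.024 and 0.032 m and horizontal distance between vial_medium_mid and mark3 below 0.012 m and z of vial_medium_mid in the frame of mark3 between 0.034 and 0.042 m and horizontal distance between vial_long_mid and mark2 below 0.012 m and z of vial_long_mid in the frame of mark2 between 0.044 and 0.052 m and horizontal distance between vial_tallest_mid and mark1 below 0.012 m and z of vial_tallest_mid in the frame of mark1 between 0.0565 and 0.0645 m)) and angle between each of vial_short_mid, vial_medium_mid, vial_long_mid, vial_tallest_mid's own z axis and vertical below 0.1 rad and linear speed of each of vial_short, vial_medium, vial_long, vial_tallest below 0.02 m/s); the robot touches nothing.
It fails at once if a vial is tipped over (leans by more than 0.6 rad) (angle between any of vial_short_mid, vial_medium_mid, vial_long_mid, vial_tallest_mid's own z axis and vertical above 0.6 rad).
It also fails if it takes over 109 s, if anything falls off the work surface, if the arm or the gripper's body presses on something with over 40 N, if the wrist force passes 120 N, or if a joint passes its speed limit or range.

## Working session

There is one attempt and no reset: what is moved stays moved. The work goes in short steps, Python scripts to look and compute and a tool call to move; the robot and the scene stay as the last step left them, time stands still between calls to the robot, and variables do not carry over. Pictures are saved under pics/ and viewed, and the job is handed in when it is done.

Besides the shell and the picture viewer there is one more tool, called after "Emit:" in YAML: its name, and indented under it one key for each argument. jog_arm: Moves the arm, as the interface text tells. Shifts and turns lie within -1 to 1; 1 stands for 10 cm of shift or 120 degrees of turn. Its arguments: {"type":"object","properties":{"moves":{"type":"array"},"fingers":{"type":"number"},"newtons":{"type":"number"}},"required":["moves"]}

```bash
mkdir -p pics; ls; python3 - <<'E'
from bench import sensors,cams,workorder,spotter,env
import cv2,numpy as np
print(env.tip_reach)
s=sensors.read_state();print({k:np.round(v,3).tolist() for k,v in s.items()})
for c in ("scene","top"):
    im=cams.get_image(c);cv2.imwrite(f"pics/{c}0.png",im[:,:,::-1])
    for n in ["vial_short_mid","vial_medium_mid","vial_long_mid","vial_tallest_mid","mark1","mark2","mark3","mark4","green_stop","heater"]:
        print(c,n,[(round(d['score'],2),np.round(d['xyz'],4).tolist()) for d in spotter.spot_point(c,n)])
print(sensors.read_state()['t'])
E
```

```text
pics
0.1734
{'t': 0.0, 'qpos': [-74.003, 17.216, 87.182, 0.0, 75.67, -3.817], 'joint_vel': [0.058, 0.042, -0.093, 0.114, -0.048, -0.033], 'joint_torque': [0.002, -54.349, -36.179, -0.0, 0.004, -0.0], 'ee_pos': [0.186, -0.517, 0.404], 'ee_rot': [-179.932, -0.005, 19.814], 'contact_force': [-0.816, 0.131, 0.072], 'wrist_torque': [-0.023, -0.011, 0.004], 'opening': 0.085}
scene vial_short_mid [(0.86, [0.6994, -0.2626, 0.0262]), (0.54, [0.6421, -0.2939, 0.0233]), (0.53, [0.6284, -0.2203, 0.0279])]
scene vial_medium_mid [(0.63, [0.6023, 0.0778, 0.067]), (0.55, [0.6583, -0.0707, 0.0326])]
scene vial_long_mid [(0.85, [0.6546, 0.2209, 0.0448]), (0.64, [0.4609, 0.1545, 0.0212])]
scene vial_tallest_mid [(0.81, [0.6058, 0.0796, 0.0645])]
scene mark1 [(0.63, [0.4615, 0.1537, 0.021]), (0.62, [0.4498, 0.0092, 0.019]), (0.51, [0.4439, -0.1137, 0.0183]), (0.46, [0.4454, -0.0619, 0.02]), (0.44, [0.4566, 0.0817, 0.0163])]
scene mark2 [(0.63, [0.4615, 0.1537, 0.021]), (0.62, [0.4498, 0.0092, 0.019]), (0.51, [0.4439, -0.1137, 0.0183]), (0.46, [0.4454, -0.0619, 0.02]), (0.44, [0.4566, 0.0817, 0.0163])]
s
[... 769 characters left out ...]
4, 0.0649])]
top mark1 [(0.79, [0.4463, -0.0595, 0.0172]), (0.78, [0.4587, 0.1559, 0.018]), (0.69, [0.4523, 0.0119, 0.0177]), (0.68, [0.4567, 0.0807, 0.0139])]
top mark2 [(0.79, [0.4463, -0.0595, 0.0172]), (0.78, [0.4587, 0.1559, 0.018]), (0.69, [0.4523, 0.0119, 0.0177]), (0.68, [0.4567, 0.0807, 0.0139])]
top mark3 [(0.79, [0.4463, -0.0595, 0.0172]), (0.78, [0.4587, 0.1559, 0.018]), (0.69, [0.4523, 0.0119, 0.0177]), (0.68, [0.4567, 0.0807, 0.0139])]
top mark4 [(0.79, [0.4463, -0.0595, 0.0172]), (0.78, [0.4587, 0.1559, 0.018]), (0.69, [0.4523, 0.0119, 0.0177]), (0.68, [0.4567, 0.0807, 0.0139])]
top green_stop [(0.88, [0.4444, -0.1114, 0.018])]
top heater [(0.6, [0.6043, 0.0796, -0.0009])]
1.1
```

View pics/scene0.png

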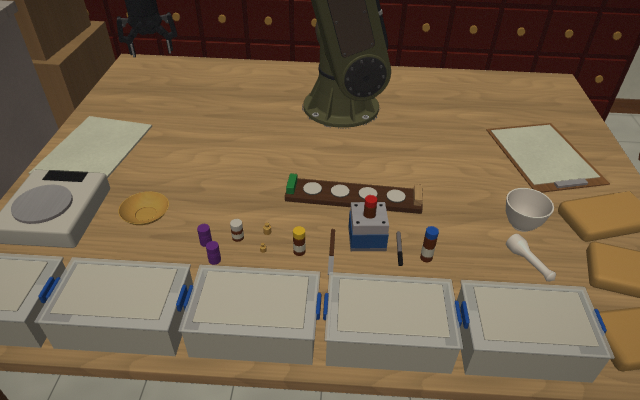

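View pics/top0.png

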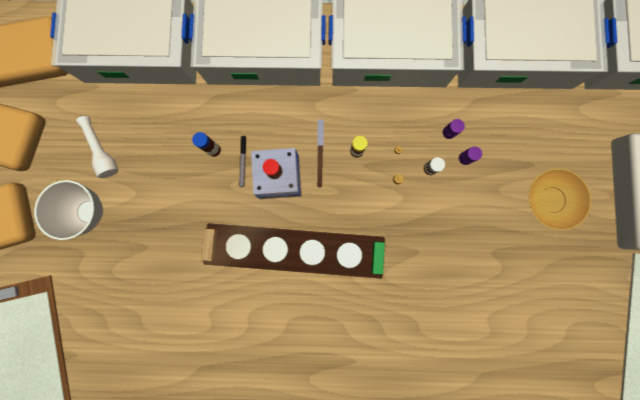

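The top view shows the green stop at (378,258), which is the −y end. White, yellow, blue and red caps are at (436,165), (360,143), (202,140) and (271,168). The purple vials are distractors. I'll refine the positions by colour, using both cameras.

```bash
cat > h.py <<'E'
from bench import sensors,cams,workorder,spotter,env
import cv2,numpy as np
def ray(c,uv,P=None):
    P=P or cams.camera_params(c);K=np.array(P['camera_matrix']);T=np.array(P['world_from_camera'])
    d=np.linalg.inv(K)@np.array([uv[0],uv[1],1.]);d=np.array([d[0],-d[1],-d[2]])
    return T[:3,3],T[:3,:3]@d
def onz(c,uv,z,P=None):
    o,d=ray(c,uv,P);return o+d*(z-o[2])/d[2]
def proj(c,p,P=None):
    P=P or cams.camera_params(c);K=np.array(P['camera_matrix']);T=np.array(P['world_from_camera'])
    q=T[:3,:3].T@(np.array(p)-T[:3,3]);q=K@np.array([q[0],-q[1],-q[2]]);return q[:2]/q[2]
def tri(r):
    A=0;b=0
    for o,d in r:
        d=d/np.linalg.norm(d);M=np.eye(3)-np.outer(d,d);A=A+M;b=b+M@o
    return np.linalg.solve(A,b)
E
python3 - <<'E'
from h import *
print([k for k in cams.camera_params("top")])
ap={"short":(.6236,-.2218,.05),"medium":(.66,-.074,.07),"long":(.656,.215,.09),"tall":(.6,.081,.125)}
mk={"m1":(.460,.155,.021),"m2":(.457,.0815,.021),"m3":(.4515,.0105,.021),"m4":(.446,-.06,.021)}
big={}
for c in("top","scene"):
    im=cv2.imread(f"pics/{c}0.png");hsv=cv2.cvtColor(im,cv2.COLOR_BGR2HSV);H,S,V=cv2.split(hsv)
    masks={"white":(S<60)&(V>130),"yellow":(abs(H.astype(int)-27)<5)&(S>180)&(V>120),"blue":(abs(H.astype(int)-110)<12)&(S>150),"red":((H<5)|(H>174))&(S>150)&(V>70)}
    for n,p in {**ap,**mk}.items():
        m=masks[{"short":"white","medium":"yellow","long":"blue","tall":"red"}.get(n,"white")]
        u=proj(c,p);k,l,st,ce=cv2.connectedComponentsWithStats(m.astype(np.uint8))
        j=min([i for i in range(1,k) if st[i,4]>15],key=lambda i:np.hypot(*(ce[i]-u)))
        dz=0.006 if n in ap else 0
        print(c,n,u.round(1),ce[j].round(1),st[j].tolist(),onz(c,ce[j],p[2]-dz).round(4))
        big.setdefault(n,[]).append(ray(c,ce[j]))
for n,r in big.items(): print(n,tri(r).round(4))
E
```

```text
['camera_matrix', 'world_from_camera']
top short [436.4 164. ] [437.2 164. ] [430, 157, 15, 15, 169] [ 0.6248 -0.2252  0.044 ]Traceback (most recent call last):
  File "<stdin>", line 12, in <module>
ValueError: min() iterable argument is empty
```

```bash
python3 - <<'E'
from h import *
ap={"short":(.6236,-.2218,.05),"medium":(.66,-.074,.07),"long":(.656,.215,.09),"tall":(.6,.081,.125)}
mk={"m1":(.460,.155,.021),"m2":(.457,.0815,.021),"m3":(.4515,.0105,.021),"m4":(.446,-.06,.021)}
big={}
for c in("top","scene"):
    im=cv2.imread(f"pics/{c}0.png");hsv=cv2.cvtColor(im,cv2.COLOR_BGR2HSV);H,S,V=cv2.split(hsv)
    H=H.astype(int)
    masks={"white":(S<60)&(V>130),"yellow":(H>22)&(H<35)&(S>190)&(V>100),"blue":(abs(H-110)<12)&(S>150),"red":((H<5)|(H>174))&(S>150)&(V>70)}
    for n,p in {**ap,**mk}.items():
        m=masks[{"short":"white","medium":"yellow","long":"blue","tall":"red"}.get(n,"white")]
        u=proj(c,p);k,l,st,ce=cv2.connectedComponentsWithStats(m.astype(np.uint8))
        L=[i for i in range(1,k) if st[i,4]>15]
        if not L: print(c,n,'none',u,hsv[int(u[1]),int(u[0])]);continue
        j=min(L,key=lambda i:np.hypot(*(ce[i]-u)))
        dz=0.006 if n in ap else 0
        print(c,n,u.round(1),ce[j].round(1),st[j].tolist(),onz(c,ce[j],p[2]-dz).round(4))
        big.setdefault(n,[]).append(ray(c,ce[j]))
for n,r in big.items():
    if len(r)>1:print(n,tri(r).round(4))
E
```

```text
top short [436.4 164. ] [437.2 164. ] [430, 157, 15, 15, 169] [ 0.6248 -0.2252  0.044 ]
top medium none [359.14168283 141.38359517] [ 29 170 227]
top long [199.8 138.5] [200.6 139.9] [193, 133, 16, 15, 189] [0.655  0.2156 0.084 ]
top tall [270.1 167. ] [270.7 167.1] [263, 159, 17, 17, 212] [0.6009 0.0808 0.119 ]
top m1 [237.5 247. ] [237.9 246.1] [226, 234, 25, 25, 501] [0.4618 0.1543 0.021 ]
top m2 [275.4 249.3] [274.8 249. ] [263, 237, 25, 25, 508] [0.4575 0.0827 0.021 ]
top m3 [312.  252.9] [311.8 252. ] [300, 240, 25, 25, 513] [0.4533 0.011  0.021 ]
top m4 [348.6 256.5] [349.  254.8] [337, 243, 25, 25, 506] [ 0.4492 -0.0608  0.021 ]
scene short [236.5 221.8] [235.6 222.6] [230, 219, 12, 8, 75] [ 0.6204 -0.2253  0.044 ]
scene medium [298.8 230.1] [298.6 231.2] [293, 227, 12, 12, 76] [ 0.6574 -0.0748  0.064 ]
scene long [431.1 229.6] [431.3 232.7] [425, 227, 13, 13, 128] [0.6595 0.2162 0.084 ]
scene tall [370.5 197.4] [370.5 201. ] [365, 195, 13, 13, 133] [0.6053 0.0813 0.119 ]
scene m1 [395.5 194.2] [395.6 195.1] [387, 190, 18, 12, 166] [0.4636 0.1552 0.021 ]
scene m2 [366.8 191.9] [367.  191.5] [359, 187, 18, 11, 135] [0.4553 0.0819 0.021 ]
scene m3 [339.3 189.1] [339.7 190. ] [331, 185, 18, 11, 163] [0.4549 0.0115 0.021 ]
scene m4 [312.3 186.4] [312.1 187.5] [303, 182, 19, 12, 168] [ 0.4506 -0.0602  0.021 ]
short [ 0.6241 -0.2242  0.0476]
long [0.6559 0.217  0.0804]
tall [0.6015 0.0815 0.1156]
m1 [0.4617 0.1551 0.0193]
m2 [0.4576 0.0821 0.023 ]
m3 [0.4532 0.0113 0.0196]
m4 [ 0.4492 -0.0606  0.0198]
```

Emit:
jog_arm:
  moves: [0.33,0.25,0,0,0,0.08,0.67,0.5,0,0,0,0.16,1,0.75,0,0,0,0.24,1,0.75,0,0,0,0.3]
  fingers: 0.2
  newtons: 40

```text
t: 1.6
ee_pos: [0.2882, -0.441, 0.4049]
ee_rot: [180.0, -0.0, 56.3]
contact_force: [0.1, 0.0, 0.6]
opening: 0.051
```

Emit:
jog_arm:
  moves: [0.5,0.3,0,0,0,0.08,1,0.6,0,0,0,0.16,1,0.7,0,0,0,0.24,1,0.7,0,0,0,0.281]

```text
t: 2.1
ee_pos: [0.3888, -0.3701, 0.4048]
ee_rot: [180.0, -0.0, 90.3]
contact_force: [-0.5, -0.5, 0.2]
opening: 0.0516
```

Emit:
jog_arm:
  moves: [0.5,0.3,-0.2,0,0,0,1,0.6,-0.4,0,0,0,1,0.7,-0.6,0,0,0]

```text
t: 2.48
ee_pos: [0.491, -0.2982, 0.3438]
ee_rot: [180.0, -0.0, 90.5]
contact_force: [-0.3, -0.3, -0.1]
opening: 0.0514
```

Emit:
jog_arm:
  moves: [0.5,0.3,-0.2,0,0,0,1,0.6,-0.4,0,0,0,1,0.7,-0.4,0,0,0]

```text
t: 2.85
ee_pos: [0.5929, -0.2259, 0.301]
ee_rot: [-179.8, -0.1, 90.7]
contact_force: [-0.3, -0.6, -0.3]
opening: 0.0513
```

Emit:
jog_arm:
  moves: [0.31,0.01,-0.2,0,0,0,0.31,0.01,-0.3,0,0,0,0.31,0.01,-0.3,0,0,0]

```text
t: 3.22
ee_pos: [0.6232, -0.2254, 0.2705]
ee_rot: [-179.8, -0.2, 90.6]
contact_force: [0.1, -0.3, -0.4]
opening: 0.0514
```

```bash
python3 - <<'E'
from h import *
P=cams.camera_params("wrist")
im=cams.get_image("wrist");cv2.imwrite("pics/w1.png",im[:,:,::-1])
print(np.round(P['world_from_camera'],3).tolist(),sensors.read_state()['ee_pos'])
print(proj("wrist",(.6241,-.2245,.05),P))
print([(round(d['score'],2),np.round(d['xyz'],4).tolist()) for d in spotter.spot_point("wrist","vial_short_mid")])
E
```

```text
[[1.0, -0.013, 0.001, 0.622], [0.012, 0.964, 0.266, -0.157], [-0.004, -0.266, 0.964, 0.24], [0.0, 0.0, 0.0, 1.0]] [ 0.62322475 -0.22543494  0.271495  ]
[315.83392006 222.73451768]
[(0.7, [0.6987, -0.2648, 0.023]), (0.67, [0.6475, -0.2965, 0.0227]), (0.55, [0.622, -0.2233, 0.0237])]
```

View pics/w1.png

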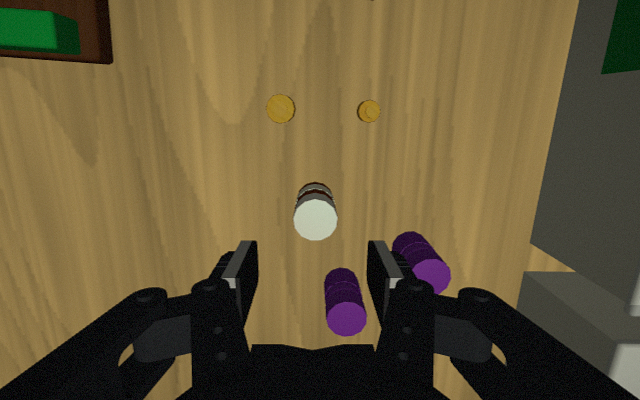

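The wrist view shows the white vial at (315,218), between the jaws. It sits about 2–3 mm further to +y than estimated, and the path down is clear. I'll correct for that and descend.

Emit:
jog_arm:
  moves: [0.01,0.027,-0.1,0,0,0,0.01,0.027,-0.45,0,0,0,0.01,0.027,-0.75,0,0,0,0.01,0.027,-0.84,0,0,0,0.01,0.027,-0.84,0,0,0]

```text
t: 3.95
ee_pos: [0.6243, -0.2229, 0.1883]
ee_rot: [-179.9, -0.1, 90.6]
contact_force: [0.0, -0.2, 1.3]
opening: 0.0515
```

Emit:
jog_arm:
  moves: [0,0,0,0,0,0,0,0,0,0,0,0,0,0,0,0,0,0,0,0,0,0,0,0]
  fingers: -1

```text
t: 4.45
ee_pos: [0.6246, -0.223, 0.1899]
ee_rot: [180.0, -0.0, 90.6]
contact_force: [-1.3, 0.3, 7.2]
opening: 0.0266
```

Emit:
jog_arm:
  moves: [0,0,0,0,0,0,0,0,0,0,0,0]

```text
t: 4.7
ee_pos: [0.6247, -0.223, 0.1903]
ee_rot: [180.0, -0.0, 90.6]
contact_force: [0.5, -0.2, -0.7]
opening: 0.0264
```

Emit:
jog_arm:
  moves: [0,0,0.1,0,0,0,0,0,0.3,0,0,0,0,0,0.6,0,0,0,0,0,0.8,0,0,0]

```text
t: 5.2
ee_pos: [0.6248, -0.2231, 0.2732]
ee_rot: [179.8, 0.0, 90.6]
contact_force: [0.1, 0.4, -1.2]
opening: 0.0269
```

```bash
python3 - <<'E'
from h import *
P=cams.camera_params("wrist")
im=cams.get_image("wrist");cv2.imwrite("pics/w2.png",im[:,:,::-1])
print(sensors.read_state()['ee_pos'],sensors.read_state()['contact_force'])
E
```

```text
[ 0.62510224 -0.22317168  0.27551871] [1.62029168 0.22393251 1.51055854]
```

View pics/w2.png

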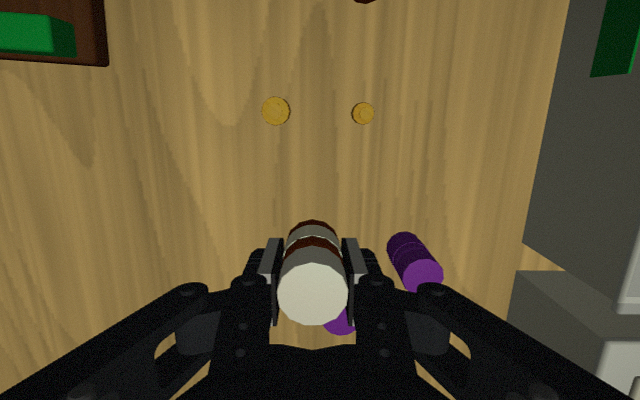

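```bash
python3 - <<'E'
from h import *
s=sensors.read_state();print(s['ee_pos'],s['opening'])
print(onz("wrist",(314,292),s['ee_pos'][2]-.1903+.05))
E
```

```text
[ 0.62510224 -0.22317168  0.27551871] 0.026846530040212747
[ 0.62617577 -0.2221261   0.13521871]
```

The white vial is held upright and centred to about 1 mm. Next I carry it to mark 4.

Emit:
jog_arm:
  moves: [-0.3,0.3,0,0,0,0,-0.7,0.65,0,0,0,0,-1,0.9,0,0,0,0]

```text
t: 5.62
ee_pos: [0.5236, -0.1319, 0.2755]
ee_rot: [179.7, 0.1, 90.6]
contact_force: [0.5, 0.2, -0.1]
opening: 0.0272
```

Emit:
jog_arm:
  moves: [-0.35,0.3,0,0,0,0,-0.65,0.6,0,0,0,0,-0.77,0.72,0,0,0,0,-0.77,0.72,-0.1,0,0,0]

```text
t: 6.12
ee_pos: [0.4467, -0.0597, 0.266]
ee_rot: [179.6, 0.1, 90.7]
contact_force: [0.3, -0.3, 0.1]
opening: 0.0271
```

Emit:
jog_arm:
  moves: [0.02,-0.015,-0.1,0,0,0,0.02,-0.015,-0.3,0,0,0,0.02,-0.015,-0.45,0,0,0,0.02,-0.015,-0.52,0,0,0,0.02,-0.015,-0.53,0,0,0]

```text
t: 6.75
ee_pos: [0.4489, -0.0614, 0.2126]
ee_rot: [179.6, 0.1, 90.7]
contact_force: [-0.0, -0.2, -0.0]
opening: 0.027
```

```bash
python3 - <<'E'
from h import *
s=sensors.read_state();print(s['ee_pos'],s['contact_force'])
im=cams.get_image("wrist");cv2.imwrite("pics/w3.png",im[:,:,::-1])
E
```

```text
[ 0.44887665 -0.06137061  0.21256717] [-0.00991033 -0.1874133  -0.03020708]
```

View pics/w3.png

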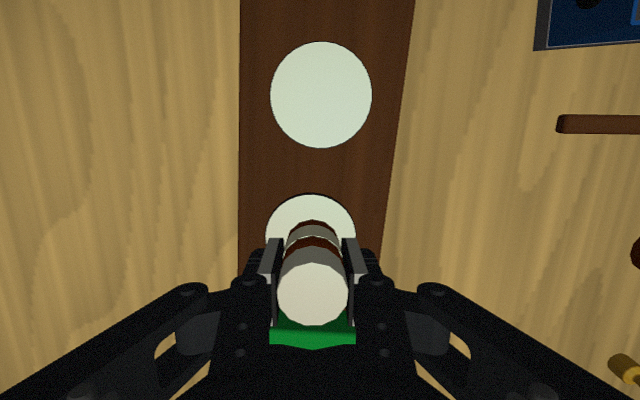

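```bash
python3 - <<'E'
from h import *
print(onz("wrist",(321,95),.021), onz("wrist",(310,193),.021), onz("wrist",(266,230),.021), onz("wrist",(356,230),.021))
E
```

```text
[0.45310945 0.01299847 0.021     ] [ 0.44844886 -0.03494876  0.021     ] [ 0.42540417 -0.05543657  0.021     ] [ 0.47306089 -0.05495325  0.021     ]
```

Emit:
jog_arm:
  moves: [0,0,-0.01,0,0,0,0,0,-0.02,0,0,0]

```text
t: 7.05
ee_pos: [0.449, -0.0613, 0.2112]
ee_rot: [179.5, 0.1, 90.7]
contact_force: [0.5, 0.8, -1.3]
opening: 0.0269
```

Emit:
jog_arm:
  moves: [0,0,0,0,0,0,0,0,0,0,0,0,0,0,0,0,0,0]
  fingers: 0.15

```text
t: 7.42
ee_pos: [0.449, -0.0613, 0.2113]
ee_rot: [179.5, 0.1, 90.7]
contact_force: [0.1, 0.3, 0.2]
opening: 0.0489
```

Emit:
jog_arm:
  moves: [0,0,0.15,0,0,0,0,0,0.4,0,0,0,0,0,0.7,0,0,0,0,0,0.8,0,0,0]

```text
t: 7.92
ee_pos: [0.4492, -0.0614, 0.2935]
ee_rot: [179.3, 0.2, 90.7]
contact_force: [-0.4, -0.3, -0.9]
opening: 0.049
```

```bash
python3 - <<'E'
from h import *
s=sensors.read_state();print(s['ee_pos'],s['opening'])
im=cams.get_image("wrist");cv2.imwrite("pics/w4.png",im[:,:,::-1])
E
```

```text
[ 0.44917072 -0.06136169  0.29354929] 0.048966426722890324
```

View pics/w4.png

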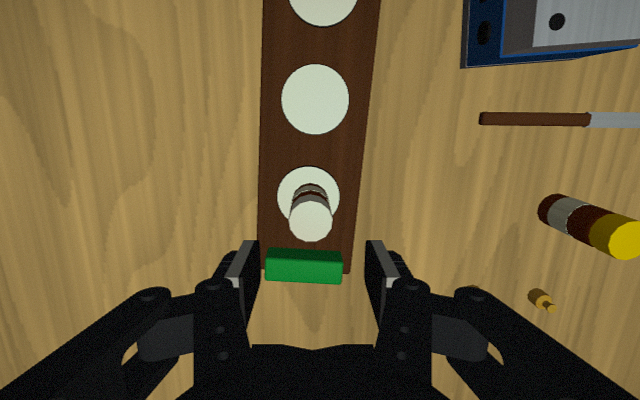

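The short vial stands on mark 4, with its cap at (310,221) and the disc at (308,197). On to the medium vial.

```bash
python3 - <<'E'
from h import *
print(onz("wrist",(310.5,221),.071),onz("wrist",(308,197),.021))
E
```

```text
[ 0.45036168 -0.06138468  0.071     ] [ 0.44875307 -0.05964929  0.021     ]
```

Emit:
jog_arm:
  moves: [0.35,-0.04,0,0,0.003,-0.003,0.7,-0.08,0,0,0.006,-0.006,1,-0.1,0,0,0.006,-0.006]

```text
t: 8.35
ee_pos: [0.5502, -0.0715, 0.2928]
ee_rot: [-179.9, 0.2, 89.9]
contact_force: [0.9, 0.0, 0.5]
opening: 0.0489
```

Emit:
jog_arm:
  moves: [0.4,-0.02,0,0,0,0,0.8,-0.04,0,0,0,0,1,-0.04,0,0,0,0]

```text
t: 8.72
ee_pos: [0.6515, -0.0755, 0.2913]
ee_rot: [-179.8, 0.1, 89.9]
contact_force: [-1.3, 0.6, -0.3]
opening: 0.0491
```

Emit:
jog_arm:
  moves: [0.08,0,-0.1,0,0,0,0.08,0,-0.1,0,0,0]

```text
t: 8.98
ee_pos: [0.6591, -0.0755, 0.2791]
ee_rot: [-179.6, 0.1, 90.0]
contact_force: [-0.6, -0.5, -0.8]
opening: 0.0489
```

```bash
python3 - <<'E'
from h import *
s=sensors.read_state();print(s['ee_pos'],s['opening'],s['ee_rot'])
im=cams.get_image("wrist");cv2.imwrite("pics/w5.png",im[:,:,::-1])
print([(round(d['score'],2),np.round(d['xyz'],4).tolist()) for d in spotter.spot_point("wrist","vial_medium_mid")])
E
```

```text
[ 0.65908071 -0.07548822  0.27905307] 0.04893318938536273 [-1.79616896e+02  1.10328847e-01  8.99509265e+01]
[(0.56, [0.658, -0.0733, 0.0352])]
```

View pics/w5.png

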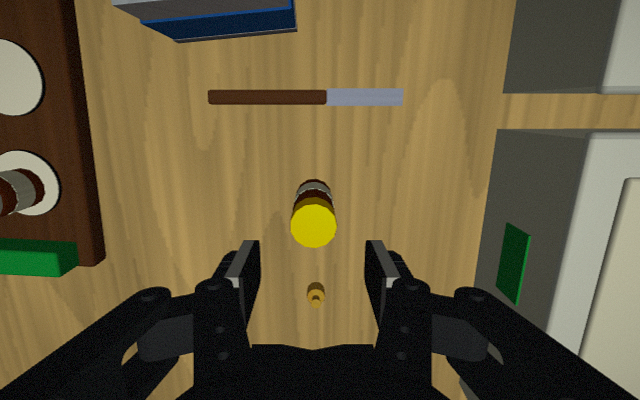

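The yellow cap is at (313,225), between the jaws, with nothing in the way.

```bash
python3 - <<'E'
from h import *
print(onz("wrist",(313.5,224.5),.07))
E
```

```text
[ 0.65830955 -0.07338362  0.07      ]
```

Emit:
jog_arm:
  moves: [-0.01,0.02,-0.2,0,0,0,-0.01,0.02,-0.5,0,0,0,-0.01,0.02,-0.72,0,0,0,-0.01,0.02,-0.77,0,0,0,-0.01,0.02,-0.77,0,0,0]

```text
t: 9.7
ee_pos: [0.658, -0.0736, 0.204]
ee_rot: [-179.8, 0.1, 89.9]
contact_force: [-1.0, -0.3, 0.6]
opening: 0.049
```

Emit:
jog_arm:
  moves: [0,0,0,0,0,0,0,0,0,0,0,0,0,0,0,0,0,0,0,0,0,0,0,0,0,0,0,0,0,0]
  fingers: -1

```text
t: 10.32
ee_pos: [0.6583, -0.0736, 0.2052]
ee_rot: [-179.9, 0.2, 89.9]
contact_force: [-0.5, -1.1, 6.3]
opening: 0.0271
```

Emit:
jog_arm:
  moves: [0,0,0,0,0,0]

```text
t: 10.45
ee_pos: [0.6583, -0.0736, 0.2055]
ee_rot: [-179.9, 0.2, 89.9]
contact_force: [-0.6, 0.0, -1.1]
opening: 0.0272
```

Emit:
jog_arm:
  moves: [0,0,0.15,0,0,0,0,0,0.4,0,0,0,0,0,0.7,0,0,0,0,0,0.9,0,0,0]

```text
t: 10.95
ee_pos: [0.6583, -0.0736, 0.2979]
ee_rot: [-180.0, 0.2, 89.9]
contact_force: [-0.1, 0.3, -1.1]
opening: 0.0272
```

```bash
python3 - <<'E'
from h import *
s=sensors.read_state();print(s['ee_pos'],s['opening'],s['ee_rot'])
im=cams.get_image("wrist");cv2.imwrite("pics/w6.png",im[:,:,::-1])
E
```

```text
[ 0.65830845 -0.07359192  0.29788231] 0.02719116781671964 [-1.79997373e+02  1.73721135e-01  8.99456333e+01]
```

View pics/w6.png

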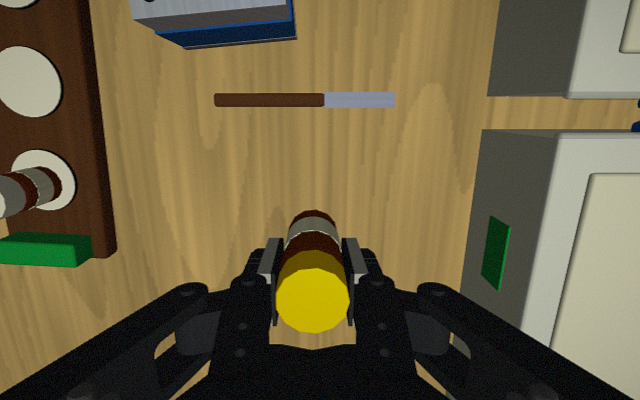

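The yellow vial is held upright. Next I carry it to mark 3.

Emit:
jog_arm:
  moves: [-0.35,0.13,0,0,0,0,-0.7,0.27,0,0,0,0,-1,0.4,0,0,0,0]

```text
t: 11.38
ee_pos: [0.5573, -0.0332, 0.2999]
ee_rot: [179.9, 0.2, 89.9]
contact_force: [-0.1, 0.1, -0.4]
opening: 0.0272
```

Emit:
jog_arm:
  moves: [-0.4,0.2,0,0,0,0,-0.8,0.4,0,0,0,0,-1,0.45,0,0,0,0,-1,0.45,0,0,0,0]

```text
t: 11.88
ee_pos: [0.4566, 0.0121, 0.3001]
ee_rot: [179.9, 0.2, 90.0]
contact_force: [0.3, -0.9, 0.0]
opening: 0.0274
```

z −73.5 mm, x −3.5 mm.

Emit:
jog_arm:
  moves: [-0.035,0,-0.15,0,0,0,-0.035,0,-0.4,0,0,0,-0.035,0,-0.6,0,0,0,-0.035,0,-0.7,0,0,0,-0.035,0,-0.72,0,0,0]

```text
t: 12.5
ee_pos: [0.4535, 0.0119, 0.2277]
ee_rot: [179.9, 0.2, 90.0]
contact_force: [0.2, -0.5, 0.5]
opening: 0.0268
```

```bash
python3 - <<'E'
from h import *
s=sensors.read_state();print(s['ee_pos'],s['contact_force'])
im=cams.get_image("wrist");cv2.imwrite("pics/w7.png",im[:,:,::-1])
E
```

```text
[0.453528   0.01189819 0.22773913] [ 0.24683833 -0.53708547  0.51707251]
```

View pics/w7.png

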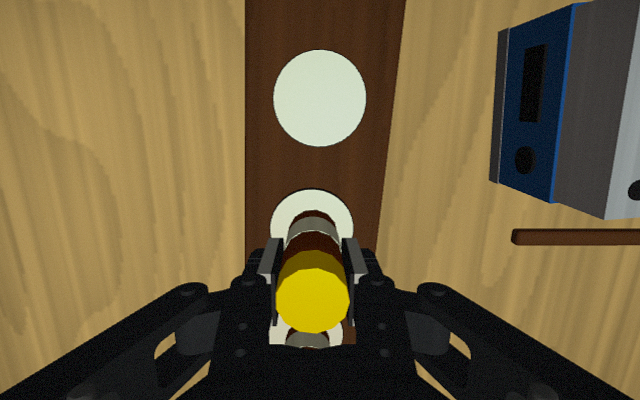

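Emit:
jog_arm:
  moves: [0,0,-0.01,0,0,0,0,0,-0.017,0,0,0]

```text
t: 12.8
ee_pos: [0.4536, 0.0119, 0.2267]
ee_rot: [179.8, 0.2, 90.0]
contact_force: [-0.3, 0.1, -0.9]
opening: 0.0272
```

Emit:
jog_arm:
  moves: [0,0,0,0,0,0,0,0,0,0,0,0,0,0,0,0,0,0]
  fingers: 0.15

```text
t: 13.18
ee_pos: [0.4537, 0.0119, 0.2268]
ee_rot: [179.8, 0.2, 90.0]
contact_force: [-0.0, 0.0, 0.2]
opening: 0.0487
```

Emit:
jog_arm:
  moves: [0,0,0.15,0,0,0,0,0,0.4,0,0,0,0,0,0.7,0,0,0,0,0,0.8,0,0,0]

```text
t: 13.68
ee_pos: [0.4538, 0.0119, 0.3091]
ee_rot: [179.6, 0.2, 90.0]
contact_force: [-0.1, 0.2, 0.9]
opening: 0.049
```

```bash
python3 - <<'E'
from h import *
s=sensors.read_state();print(s['ee_pos'],s['ee_rot'])
im=cams.get_image("wrist");cv2.imwrite("pics/w8.png",im[:,:,::-1])
E
```

```text
[0.45381208 0.01193369 0.30908345] [179.61913309   0.21086165  89.96915813]
```

View pics/w8.png

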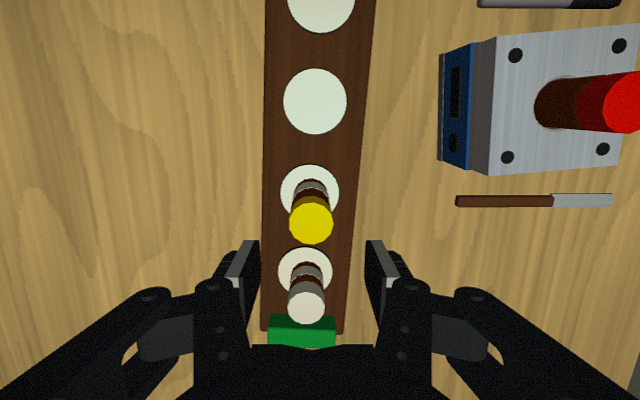

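Both vials stand well on their marks: yellow at (311,222) and white at (305,308). I'll go to the blue vial by moving along y first, which avoids the heater.

Emit:
jog_arm:
  moves: [0.1,0.4,0.15,0,0,0,0.2,0.8,0.25,0,0,0,0.3,1,0.25,0,0,0]

```text
t: 14.1
ee_pos: [0.484, 0.1136, 0.3343]
ee_rot: [179.6, 0.2, 90.0]
contact_force: [0.5, -0.8, 0.8]
opening: 0.0491
```

Emit:
jog_arm:
  moves: [0.35,0.35,0,0,0,0,0.7,0.7,0,0,0,0,1,1,0,0,0,0]

```text
t: 14.48
ee_pos: [0.5849, 0.2149, 0.3332]
ee_rot: [179.7, 0.2, 90.1]
contact_force: [-0.1, -0.6, -0.0]
opening: 0.0491
```

Emit:
jog_arm:
  moves: [0.3,0.02,-0.1,0,0,0,0.65,0.03,-0.2,0,0,0,0.7,0.03,-0.3,0,0,0,0.7,0.03,-0.3,0,0,0]

```text
t: 14.98
ee_pos: [0.6545, 0.2178, 0.3013]
ee_rot: [179.8, 0.3, 90.0]
contact_force: [-0.9, 0.4, 0.4]
opening: 0.0495
```

```bash
python3 - <<'E'
from h import *
s=sensors.read_state();print(s['ee_pos'],s['opening'],s['ee_rot'])
im=cams.get_image("wrist");cv2.imwrite("pics/w9.png",im[:,:,::-1])
print([(round(d['score'],2),np.round(d['xyz'],4).tolist()) for d in spotter.spot_point("wrist","vial_long_mid")])
E
```

```text
[0.65452172 0.21778805 0.30128224] 0.049504837535659055 [179.83804742   0.26787881  90.04995826]
[(0.96, [0.6566, 0.2139, 0.0479])]
```

View pics/w9.png

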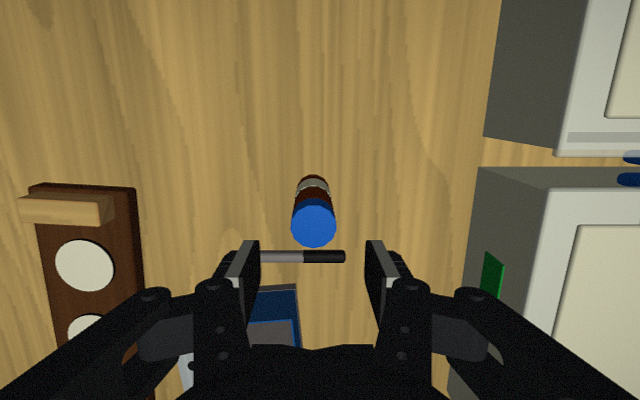

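The blue cap is at (313,226), between the jaws.

```bash
python3 - <<'E'
from h import *
print(onz("wrist",(313.5,225.5),.09))
E
```

```text
[0.65582149 0.21823319 0.09      ]
```

Emit:
jog_arm:
  moves: [0.01,-0.005,-0.2,0,0,0,0.01,-0.005,-0.5,0,0,0,0.01,-0.005,-0.73,0,0,0,0.01,-0.005,-0.78,0,0,0,0.01,-0.005,-0.78,0,0,0]

```text
t: 15.7
ee_pos: [0.6552, 0.2175, 0.2255]
ee_rot: [179.7, 0.2, 90.1]
contact_force: [0.2, 0.5, -0.4]
opening: 0.049
```

Emit:
jog_arm:
  moves: [0,0,0,0,0,0,0,0,0,0,0,0,0,0,0,0,0,0,0,0,0,0,0,0,0,0,0,0,0,0]
  fingers: -1

```text
t: 16.32
ee_pos: [0.6554, 0.2176, 0.2268]
ee_rot: [179.6, 0.2, 90.1]
contact_force: [-0.8, -0.9, 5.5]
opening: 0.027
```

Emit:
jog_arm:
  moves: [0,0,0,0,0,0]

```text
t: 16.45
ee_pos: [0.6554, 0.2176, 0.227]
ee_rot: [179.6, 0.2, 90.1]
contact_force: [0.7, -0.2, -1.1]
opening: 0.0271
```

Emit:
jog_arm:
  moves: [0,0,0.15,0,0,0,0,0,0.4,0,0,0,0,0,0.7,0,0,0,0,0,0.9,0,0,0]

```text
t: 16.95
ee_pos: [0.6554, 0.2176, 0.3194]
ee_rot: [179.4, 0.2, 90.1]
contact_force: [0.4, 0.5, -1.9]
opening: 0.0274
```

```bash
python3 - <<'E'
from h import *
s=sensors.read_state();print(s['ee_pos'],s['opening'],s['ee_rot'])
im=cams.get_image("wrist");cv2.imwrite("pics/w10.png",im[:,:,::-1])
E
```

```text
[0.6554235  0.21760231 0.3194478 ] 0.027394940665712325 [1.79448161e+02 1.58858709e-01 9.00753844e+01]
```

View pics/w10.png

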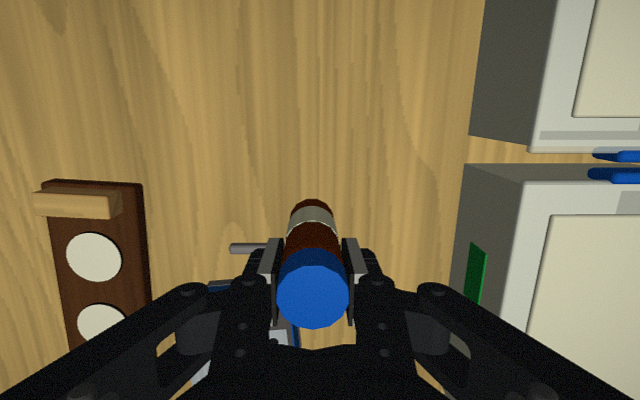

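The blue vial is held. I move in x first and then diagonally to mark 2, staying clear of the heater.

Emit:
jog_arm:
  moves: [-0.35,0,0,0,0.004,0,-0.7,0,0,0,0.004,0,-1,-0.2,0,0,0.004,0]

```text
t: 17.38
ee_pos: [0.5542, 0.1981, 0.3215]
ee_rot: [179.8, 0.1, 90.2]
contact_force: [0.6, 0.2, -0.4]
opening: 0.0272
```

Emit:
jog_arm:
  moves: [-0.35,-0.35,0,0,0,0,-0.7,-0.7,0,0,0,0,-1,-1,0,0,0,0]

```text
t: 17.75
ee_pos: [0.4527, 0.0971, 0.3212]
ee_rot: [179.8, 0.1, 90.2]
contact_force: [0.1, 0.8, 0.2]
opening: 0.0269
```

Emit:
jog_arm:
  moves: [0.02,-0.15,0,0,0,0,0.02,-0.15,-0.1,0,0,0,0.02,-0.15,-0.1,0,0,0]

```text
t: 18.12
ee_pos: [0.4551, 0.0825, 0.3102]
ee_rot: [179.9, 0.1, 90.2]
contact_force: [0.6, -1.0, -0.4]
opening: 0.0274
```

Target (0.4575, 0.0828, 0.249).

Emit:
jog_arm:
  moves: [0.022,0.005,-0.15,0,0,0,0.022,0.005,-0.35,0,0,0,0.022,0.005,-0.5,0,0,0,0.022,0.005,-0.59,0,0,0,0.022,0.005,-0.61,0,0,0]

```text
t: 18.75
ee_pos: [0.4574, 0.0831, 0.2486]
ee_rot: [180.0, 0.1, 90.2]
contact_force: [1.2, 0.7, -0.3]
opening: 0.0272
```

```bash
python3 - <<'E'
from h import *
s=sensors.read_state();print(s['ee_pos'],s['contact_force'])
im=cams.get_image("wrist");cv2.imwrite("pics/w11.png",im[:,:,::-1])
E
```

```text
[0.45735285 0.08313046 0.24863529] [ 1.23379999  0.71549689 -0.29817372]
```

View pics/w11.png

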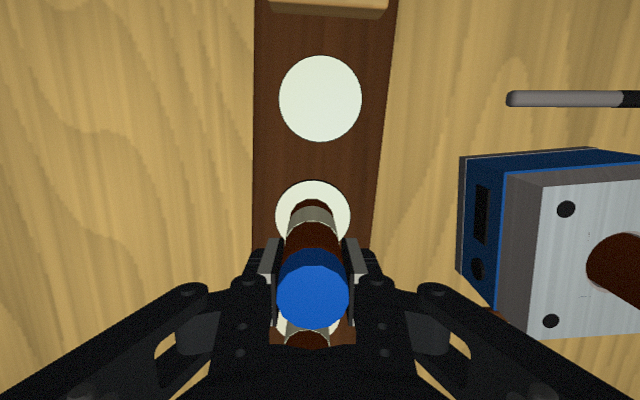

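The blue vial is over mark 2, with the disc's top edge at (313,180). I'll set it down.

Emit:
jog_arm:
  moves: [0,0,-0.01,0,0,0,0,0,-0.014,0,0,0]

```text
t: 19.05
ee_pos: [0.4575, 0.0831, 0.2478]
ee_rot: [179.9, 0.1, 90.2]
contact_force: [-0.3, -0.3, -0.4]
opening: 0.0273
```

Emit:
jog_arm:
  moves: [0,0,0,0,0,0,0,0,0,0,0,0,0,0,0,0,0,0]
  fingers: 0.15

```text
t: 19.42
ee_pos: [0.4575, 0.0831, 0.2479]
ee_rot: [179.9, 0.1, 90.2]
contact_force: [-0.2, -0.2, -0.2]
opening: 0.0494
```

Emit:
jog_arm:
  moves: [0,0,0.15,0,0,0,0,0,0.4,0,0,0,0,0,0.7,0,0,0,0,0,0.95,0,0,0]

```text
t: 19.92
ee_pos: [0.4574, 0.0831, 0.3451]
ee_rot: [179.8, 0.1, 90.2]
contact_force: [-0.9, -0.1, -0.2]
opening: 0.0495
```

```bash
python3 - <<'E'
from h import *
s=sensors.read_state();print(s['ee_pos'],s['ee_rot'])
im=cams.get_image("wrist");cv2.imwrite("pics/w12.png",im[:,:,::-1])
E
```

```text
[0.45736133 0.08308661 0.3451388 ] [1.79789484e+02 1.13557185e-01 9.01666760e+01]
```

View pics/w12.png

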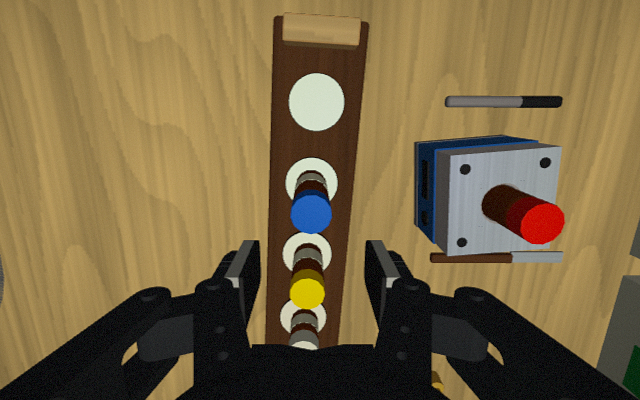

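All three stand well. Now the tallest.

Emit:
jog_arm:
  moves: [0.35,0,0,0,0.001,0,0.7,-0.01,0,0,0.001,0,1,-0.02,0,0,0.001,0]

```text
t: 20.35
ee_pos: [0.5588, 0.0811, 0.3489]
ee_rot: [179.6, 0.1, 90.2]
contact_force: [-0.7, -0.8, -0.4]
opening: 0.049
```

Emit:
jog_arm:
  moves: [0.35,0,-0.05,0,0,0,0.43,0,-0.1,0,0,0,0.43,0,-0.1,0,0,0]

```text
t: 20.72
ee_pos: [0.6015, 0.0811, 0.3385]
ee_rot: [179.7, 0.1, 90.2]
contact_force: [-0.5, 1.0, -0.2]
opening: 0.0497
```

```bash
python3 - <<'E'
from h import *
s=sensors.read_state();print(s['ee_pos'],s['ee_rot'])
im=cams.get_image("wrist");cv2.imwrite("pics/w13.png",im[:,:,::-1])
print([(round(d['score'],2),np.round(d['xyz'],4).tolist()) for d in spotter.spot_point("wrist","vial_tallest_mid")])
hsv=cv2.cvtColor(im,cv2.COLOR_RGB2HSV);H,S,V=cv2.split(hsv)
m=(((H<4)|(H>176))&(S>200)&(V>200)).astype(np.uint8)
k,l,st,ce=cv2.connectedComponentsWithStats(m);j=1+np.argmax(st[1:,4]);print(st[j],ce[j],onz("wrist",ce[j],.125))
E
```

```text
[0.60149522 0.08109984 0.33848907] [1.79699631e+02 8.95007117e-02 9.01677670e+01]
[(0.82, [0.6002, 0.0789, 0.0651])]
[ 289  203   44   42 1391] [310.33429188 223.89432063] [0.60090942 0.08262669 0.125     ]
```

View pics/w13.png

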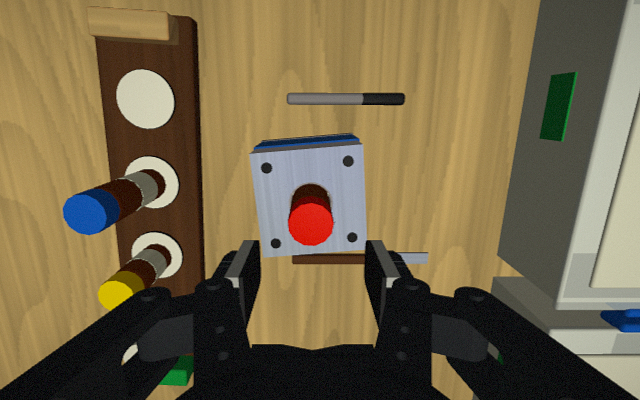

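The red cap is at (310,224), between the jaws. I'll descend so the fingertips stay above the heater's top.

Emit:
jog_arm:
  moves: [-0.005,0.005,-0.2,0,0.003,0,-0.005,0.005,-0.5,0,0.003,0,-0.005,0.005,-0.7,0,0.003,0,-0.005,0.005,-0.76,0,0.003,0,-0.005,0.005,-0.76,0,0.003,0]

```text
t: 21.45
ee_pos: [0.6004, 0.0817, 0.2631]
ee_rot: [-180.0, 0.1, 90.2]
contact_force: [-0.4, 0.2, 0.7]
opening: 0.049
```

Emit:
jog_arm:
  moves: [0,0,0,0,0,0,0,0,0,0,0,0,0,0,0,0,0,0,0,0,0,0,0,0,0,0,0,0,0,0]
  fingers: -1

```text
t: 22.08
ee_pos: [0.6006, 0.0817, 0.264]
ee_rot: [179.9, 0.1, 90.2]
contact_force: [-0.2, 0.5, 6.6]
opening: 0.0267
```

Emit:
jog_arm:
  moves: [0,0,0,0,0,0]

```text
t: 22.2
ee_pos: [0.6006, 0.0817, 0.2642]
ee_rot: [179.9, 0.1, 90.2]
contact_force: [-0.1, 0.8, -0.7]
opening: 0.027
```

Emit:
jog_arm:
  moves: [0,0,0.05,0,0,0,0,0,0.12,0,0,0,0,0,0.2,0,0,0,0,0,0.3,0,0,0]
  newtons: 50

```text
t: 22.7
ee_pos: [0.6005, 0.0818, 0.2949]
ee_rot: [179.9, 0.1, 90.2]
contact_force: [0.0, -0.2, -0.3]
opening: 0.0268
```

Emit:
jog_arm:
  moves: [0,0,0.15,0,0,0,0,0,0.3,0,0,0,0,0,0.45,0,0,0,0,0,0.6,0,0,0]

```text
t: 23.2
ee_pos: [0.6005, 0.0817, 0.356]
ee_rot: [179.9, 0.1, 90.2]
contact_force: [0.3, 0.1, 0.2]
opening: 0.0269
```

Emit:
jog_arm:
  moves: [0,0,0.15,0,0,0,0,0,0.3,0,0,0,0,0,0.4,0,0,0]

```text
t: 23.58
ee_pos: [0.6005, 0.0817, 0.3972]
ee_rot: [179.9, 0.1, 90.2]
contact_force: [0.0, -0.2, 0.3]
opening: 0.0265
```

```bash
python3 - <<'E'
from h import *
s=sensors.read_state();print(s['ee_pos'],s['ee_rot'],s['contact_force'])
im=cams.get_image("wrist");cv2.imwrite("pics/w14.png",im[:,:,::-1])
im=cams.get_image("scene");cv2.imwrite("pics/s14.png",cv2.resize(im[100:300,220:520,::-1],None,fx=2,fy=2))
E
```

```text
[0.60051163 0.08173272 0.39717299] [1.79874242e+02 7.32634428e-02 9.01811775e+01] [ 0.02202964 -0.16368308  0.30261532]
```

View pics/w14.png

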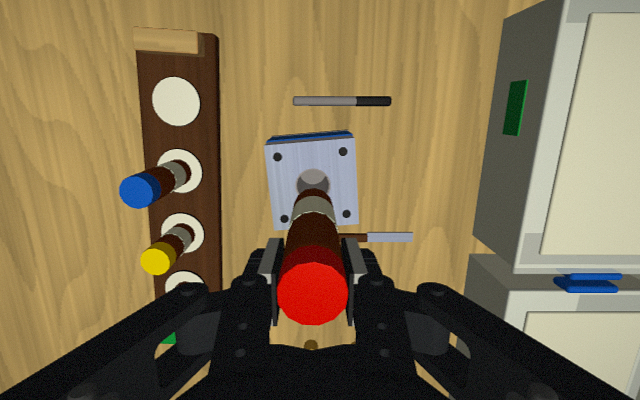

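View pics/s14.png

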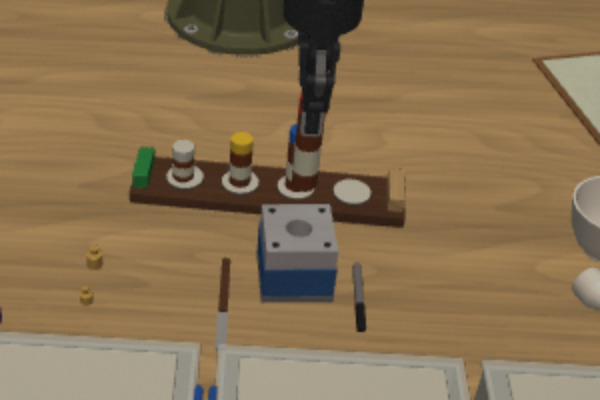

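The tallest vial is out of the well (bore visible at (313,185)) and hangs upright. Next I carry it to mark 1.

Emit:
jog_arm:
  moves: [-0.3,0.2,0,0,0,0,-0.65,0.4,0,0,0,0,-0.95,0.6,0,0,0,0]

```text
t: 24.05
ee_pos: [0.5044, 0.1422, 0.3967]
ee_rot: [179.9, 0.1, 90.2]
contact_force: [0.2, 0.2, -0.5]
opening: 0.0266
```

Emit:
jog_arm:
  moves: [-0.3,0.1,0,0,0,0,-0.43,0.13,-0.2,0,0,0,-0.43,0.13,-0.5,0,0,0,-0.43,0.13,-0.7,0,0,0,-0.43,0.13,-0.8,0,0,0]

```text
t: 24.68
ee_pos: [0.4612, 0.1552, 0.3154]
ee_rot: [180.0, 0.1, 90.2]
contact_force: [0.2, 0.2, -1.0]
opening: 0.027
```

```bash
python3 - <<'E'
from h import *
s=sensors.read_state();print(s['ee_pos'],s['ee_rot'],s['contact_force'])
im=cams.get_image("wrist");cv2.imwrite("pics/w15.png",im[:,:,::-1])
E
```

```text
[0.46116429 0.15518048 0.31539457] [1.79984747e+02 1.04769377e-01 9.01736459e+01] [ 0.20182315  0.16242479 -1.04396936]
```

View pics/w15.png

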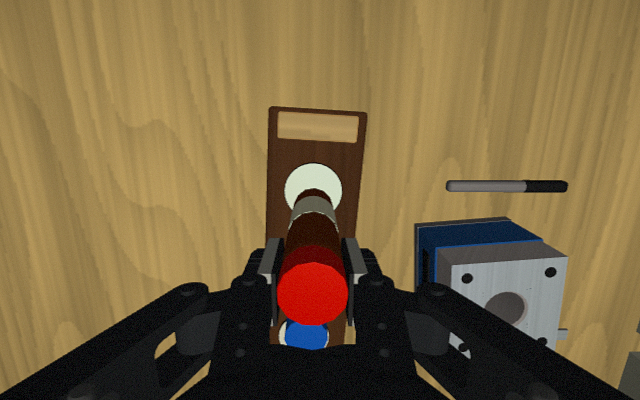

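The vial is over mark 1. Now 39 mm down, with x +0.6 mm.

Emit:
jog_arm:
  moves: [0.006,-0.003,-0.12,0,0,0,0.006,-0.003,-0.25,0,0,0,0.006,-0.003,-0.34,0,0,0,0.006,-0.003,-0.38,0,0,0,0.006,-0.003,-0.39,0,0,0]

```text
t: 25.35
ee_pos: [0.4618, 0.1548, 0.2757]
ee_rot: [-180.0, 0.1, 90.2]
contact_force: [0.5, -0.6, -1.4]
opening: 0.027
```

Emit:
jog_arm:
  moves: [0,0,-0.01,0,0,0,0,0,-0.015,0,0,0]

```text
t: 25.6
ee_pos: [0.4619, 0.1549, 0.275]
ee_rot: [180.0, 0.1, 90.2]
contact_force: [-2.7, 0.7, 10.0]
opening: 0.027
```

```bash
python3 - <<'E'
from h import *
s=sensors.read_state();print(s['ee_pos'],s['ee_rot'],s['contact_force'])
im=cams.get_image("wrist");cv2.imwrite("pics/w16.png",im[:,:,::-1])
im=cams.get_image("scene");cv2.imwrite("pics/s16.png",cv2.resize(im[130:250,260:460,::-1],None,fx=4,fy=4))
E
```

```text
[0.46194923 0.15492998 0.27499228] [1.79951541e+02 9.48847879e-02 9.01724300e+01] [-2.67288264  0.65359043 10.01304946]
```

View pics/w16.png

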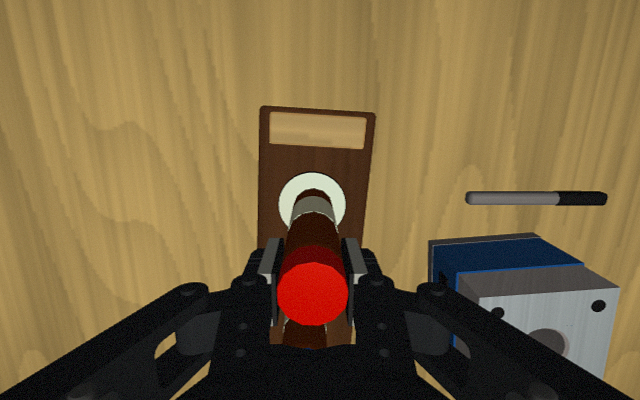

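View pics/s16.png

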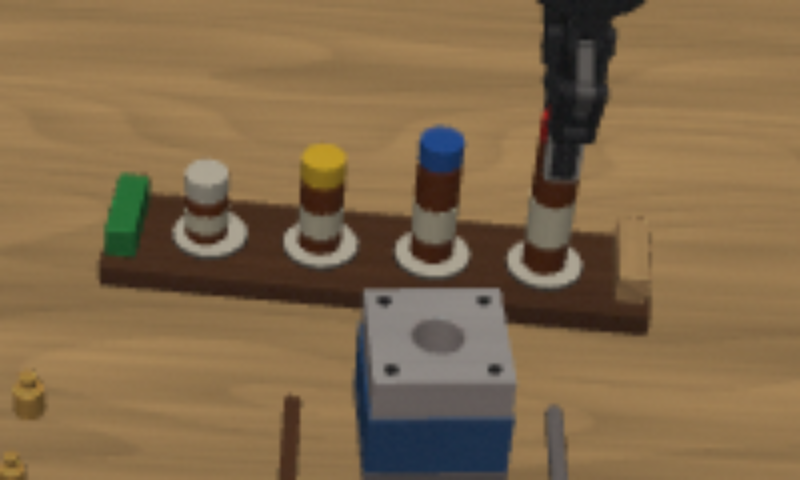

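The 10 N reading shows the vial has touched down, and it is centred on the disc. Releasing now and backing off straight up.

Emit:
jog_arm:
  moves: [0,0,0,0,0,0,0,0,0,0,0,0,0,0,0,0,0,0]
  fingers: 0.15

```text
t: 26.08
ee_pos: [0.4619, 0.1549, 0.275]
ee_rot: [180.0, 0.1, 90.2]
contact_force: [-0.5, -0.2, 0.4]
opening: 0.0495
```

Emit:
jog_arm:
  moves: [0,0,0.15,0,0,0,0,0,0.4,0,0,0,0,0,0.7,0,0,0,0,0,0.9,0,0,0]

```text
t: 26.58
ee_pos: [0.4619, 0.1549, 0.3674]
ee_rot: [179.8, 0.1, 90.2]
contact_force: [0.8, 0.5, 1.2]
opening: 0.0491
```

Emit:
jog_arm:
  moves: [0,0.2,0.3,0,0,0,0,0.6,0.5,0,0,0,0,1,0.5,0,0,0]

```text
t: 26.95
ee_pos: [0.4616, 0.2558, 0.4204]
ee_rot: [179.6, -0.0, 90.1]
contact_force: [0.4, 0.4, -0.8]
opening: 0.0492
```

Emit:
jog_arm:
  moves: [0,0.4,0,0,0,0,0,0.8,0,0,0,0,0,1,0,0,0,0,0,1,0,0,0,0]

```text
t: 27.45
ee_pos: [0.4614, 0.3564, 0.4207]
ee_rot: [179.6, -0.0, 90.2]
contact_force: [0.0, -0.2, -0.8]
opening: 0.0491
```

```bash
python3 - <<'E'
from h import *
s=sensors.read_state();print(s['t'],s['ee_pos'],s['contact_force'])
im=cams.get_image("scene");cv2.imwrite("pics/s17.png",cv2.resize(im[130:250,260:460,::-1],None,fx=4,fy=4))
for n,c in [("vial_short_mid","top"),("vial_medium_mid","top"),("vial_long_mid","top"),("vial_tallest_mid","top")]:
    if n=="vial_short_mid":
        im=cams.get_image(c);cv2.imwrite("pics/t17.png",cv2.resize(im[190:310,170:410,::-1],None,fx=3,fy=3))
    print(n,[(round(d['score'],2),np.round(d['xyz'],4).tolist()) for d in spotter.spot_point(c,n)])
E
```

```text
27.45 [0.46142532 0.35635345 0.42065573] [ 0.04138631 -0.18102586 -0.82339768]
vial_short_mid [(0.77, [0.6442, -0.2958, 0.0248]), (0.76, [0.695, -0.2605, 0.0255]), (0.46, [0.4525, -0.0635, 0.0484]), (0.18, [0.4561, 0.0831, 0.0159])]
vial_medium_mid [(0.5, [0.4571, 0.0082, 0.0544])]
vial_long_mid [(0.55, [0.4597, 0.0794, 0.0673])]
vial_tallest_mid [(0.95, [0.4585, 0.1539, 0.0771])]
```

View pics/s17.png

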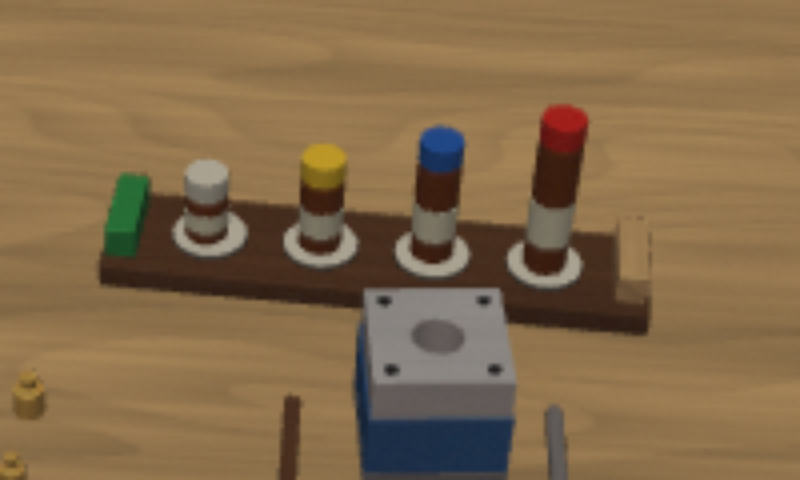

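View pics/t17.png

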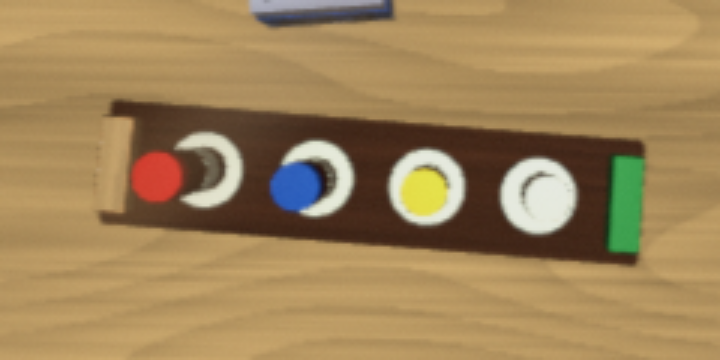

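All four stand on their discs. I'll check the cap positions numerically against upright vials, then hand in.

```bash
python3 - <<'E'
from h import *
for uv,z,m in [((157,177),.136,(.4618,.1548)),((296,186),.111,(.4575,.0828)),((424,191),.091,(.4533,.0118)),((551,195),.071,(.4492,-.0603))]:
    p=onz("top",(uv[0]/3+170,uv[1]/3+190),z);print(p.round(4),np.hypot(*(p[:2]-m)).round(4))
workorder.job_done()
E
```

```text
[0.4621 0.1527 0.136 ] 0.0021
[0.4572 0.0809 0.111 ] 0.0019
[0.4545 0.0095 0.091 ] 0.0026
[ 0.4523 -0.0657  0.071 ] 0.0062
the job is handed in; nothing more can be done
```

All four vials stand on their marks in height order. The shortest (white cap) is next to the green stop at mark 4, then yellow, then blue, with the tallest (red cap) on mark 1. I drew the tallest straight up out of the heater's well. I handed the job in at about 28 s of the 109 s allowed, and the hand-in reports no verdict.

**Last checks:** the final scene and top pictures show every vial upright on its disc with the arm well clear. Measured from the top camera, the red, blue and yellow caps are 2–3 mm from the mark centres. The limit is 12 mm.

**One disagreement:** the same check put the white cap 6 mm off its mark. I read that pixel by eye as white on white. The wrist camera, right after I released that vial, put it about 2.4 mm off. Both figures are within the limit.

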